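# Clip a shaft into the assembly fixture and hold it against the sprung stop

### The arm

A 6-joint arm with a two-finger parallel gripper is mounted at the origin on the work surface. World frame = base frame: x ahead of the robot, y to its left, z up, the work surface at z = 0. Lengths are in m, angles in rad, forces in N, time in s.
With the tool pointing down it reaches from about 0.35 to 0.775 m from the base axis. Payload 7.3 kg.
Tool frame: the origin (TCP) lies at the very end of the fingers, on their centre line; the grasp point (between the pads) lies 19 mm behind it; z points along the fingers, y is the line along which they close (so a half turn about z gives the same grasp; the last joint's range is limited). The gripper opens to 92 mm and grips with 3 to 60 N. Pads are 19 mm wide; open, the fingers measure 130 mm over their backs; the gripper's body (75 mm by 190 mm) begins 47 mm behind the grasp point.
Start: joints at [-0.146, 0.342, 1.524, -0, 1.275, -0.146], TCP at [0.525, 0, 0.227] pointing down, gripper open.
Joint ranges: [-2.53, 2.53], [-0.77, 2.02], [0.04, 2.7], [-1, 4.14], [0.28, 2.66], [-3.11, 3.11]. Speed limits (rad/s): [2.57, 2.57, 3.14, 3.14, 3.14, 3.14].

### API

Orientations are given as [roll, pitch, yaw] about the fixed x, y, z axes, in that order (R = Rz(yaw) Ry(pitch) Rx(roll)).
In Python, from cell import observe, read_camera, get_calibration, hand_in, search_frame gives the robot as it stands.
- The arm moves only by the tool step_arm, never from a script. Its argument "commands" is a list of rows, each an object with "translation": the shift along the tool's x, y, z in mm, a list of three; "roll": the turn about the tool's z in rad. In form: [{"translation": [x, y, z], "roll": roll}, ...]. A call has 1 to 20 rows; each row shifts and turns the commanded pose from where the row before left it, along the tool's axes as they then stand; what a row does not reach is not made up. A row lasts 1/12 s, in which the tool goes at most 41.7 mm and 7.16 degrees, less where a joint would pass 70% of its speed; a pose out of reach is approached as far as the arm can. A call is refused whole if a number of a shift passes 41.7 or a number of a turn 0.125, either way. A call with a gripper value outside its range is refused whole. "fingers" is the opening, from 0 (shut) to 1 (fully open), set as the call begins (left out, the last holds). The fingers move at their own pace and stop on an object; "grip_force" is the grip in N (left out, the last holds). Time passes only in rows, so rows that do not move let the fingers close. It gives the time, the measured TCP pose, the force, the opening and the grip force at its end, in the units of the state.
- observe(): the state, without advancing time (a new reading comes with each control period).
- read_camera(name): name is "scene" or "side" or "wrist"; returns the picture (420x560x3 uint8, red, green, blue); there is no depth.
- get_calibration(name): a dict with "camera_matrix" (3x3 intrinsics, pixels), "world_from_camera" (4x4, takes a point from camera to world coordinates). Camera axes: x right, y up, looking along -z (the intrinsics and any distortion apply to the point x, -y, -z); pixel columns grow to the right and rows downward; lengths in m; the calibration is good to about 2 mm. A picture is of the moment at which its call begins: read the wrist's pose just before it. get_calibration takes no time and is no camera call; for the wrist camera it gives the pose at the moment of the call.
- hand_in(): hands the job in; it is judged then, once.
Trained networks look in the newest picture that a camera, given by its name, has taken for a name from the list of things; names that differ only in an ending like _2 or _b are one class to them, and where a whole thing is asked for, a point or a joint stands for the part that bears it (a point fixed in the world has none). Each returns a list of dicts, best first, with "confidence" (0 to 1); they miss things now and then, are a little off and sometimes report something else, mostly with a low value. They report only what shows in the picture. A call takes as long as a camera call. They do not tell look-alikes from the thing itself.
- search_frame(camera, name): "at" ([x, y, z] in m, in world coordinates, good to about 4 mm: the middle of the surface that is visible of it).
The state is a dict: "time": time; "qpos": joint angles; "qvel": joint speeds; "joint_efforts": joint torques, N m; "tool_pos": TCP position; "tool_rot": TCP orientation; "contact_force": force on the tool from outside, world axes, zero at the start; "torque": the same for the moment, N m; "opening": finger opening in m; "grip_force": force on a finger pad.
Only numpy, scipy, OpenCV 4.12 (cv2) and the standard library are available. Lean on these libraries where they do the work, as an engineer would, in place of code of your own. Each camera call takes 0.05 s, during which the arm holds its last target. There are 200 camera calls.

### The job

Take the bright metal shaft with the brass tip from the wooden rack and push it down past the orange sprung jaw until it lies fully home in both blue forks with the jaw closed over it, its brass tip towards the grey end stop but not yet pressing on it. Then push the shaft endwise against the stop's sprung plunger with a steady force of about 9 N, so that the black pointer stands over the green mark, never driving the plunger to its end, and finish while still pressing it there, as a third hand for the person who will fasten it. Leave the black spare shaft and everything else on the bench where it is.

Things in the scene. Friction and masses are not known exactly. Their poses are not given: they have to be found in the camera images.
- shaft: Bright aluminium round shaft, 16 mm diameter, 200 mm long, about 0.12 kg (+-30 %), its last 18 mm at one end brass. Origin at its middle on its axis; x runs along it towards the brass tip. At the start it lies in either of the rack's two places, axis 45 mm above the table, brass tip pointing away from the robot.
- shaft_tip (a point): Centre of the brass end face of the shaft (100 mm from the middle).
- shaft_tail (a point): Centre of the plain aluminium end face of the shaft (100 mm from the middle).
- rack: Fixed wooden rack, 190 mm (its x) by 150 mm, origin under its centre. Two parallel shaft places at y = -40 and +40 mm, each of two vee blocks 12 mm thick at x = -80 and +80 mm; between the blocks a shaft is free all round, the base's top being 10 mm high. A shaft can lie up to 10 mm off centre along x.
- fixture: Fixed aluminium plate 340 x 90 x 12 mm, origin under its centre, x along it towards the end stop. It can change sides with the rack. Two blue forks at x = -55 and +55 mm, 12 mm thick along x, 35 mm wide, up to 77 mm high, 98 mm free between them; slot 19 mm wide, flared at the top, vee bottom. A shaft lying home has its axis along x at y = 0, z = 48 mm.
- clip_axis (a point): Point in the fork with the jaw (x = -55 mm in the fixture frame) through which the axis of a seated shaft passes, 48 mm above the table.
- jaw (a joint): Orange hinged jaw outside the fork at x = -55 mm (at x = -77 to -62 mm, on the +y side, up to about 82 mm high), rad: 0 closed, up to 0.6 pushed out. A spring closes it. Its roller overhangs the slot: a shaft coming down meets it at axis height 71 mm, pushes it 0.1 to 0.15 rad aside with 5 to 8 N, and it springs back to 0 over the seated shaft, which can still slide along x.
- stop: Grey end stop block 40 x 50 x 46 mm fixed on the fixture 125 to 150 mm from its centre (varies), x as the fixture's. Origin under its centre, on the plate's top, 12 mm above the table. Its sprung plunger faces the forks. On top a strip white, green, red; a thin black pointer moves along it with the plunger, over green from 5 to 12.5 mm of travel.
- plunger_face (a point): Centre of the round front face (22 mm diameter) of the stop's plunger, in line with the seated shaft, 48 mm above the table; 45 mm in front of the stop block's centre when the plunger is free. The shaft's tip meets it squarely. The shaft slides in the forks with up to 2 N of friction, so a pushing hand may feel that much more or less than the stop.
- plunger (a joint): Travel of the plunger in m: 0 free, grows as it is pushed in, 0.018 at its end. Spring 0.8 N/mm with 2 N preload, so 6 N at 5 mm, 9 N at 8.75 mm and 12 N at 12.5 mm.
- spare_shaft: Black spare shaft of the same size, in the rack's other place; leave it.
- pin_dish: Blue pin dish, 48 mm across, 22 mm high, between rack and fixture; leave it.
- mallet: Small hammer with a wooden handle lying at the right; leave it.
- glue_bottle: White bottle with blue cap, 52 mm across, 120 mm high, at the left; leave it.
- collar: Brass shaft collar, 36 mm across, 14 mm high, at the left; leave it.
- tape_roll: Yellow roll of tape, 68 mm across, 24 mm high, in the middle at the far side; leave it.
Not all that is in view belongs to the job. What is shaped like the shaft but pink or turquoise is not meant.

How it is judged:
By the outcome, as a careful person would: the job done as asked, in the order asked, and still so for the second after the job is handed in, while the arm keeps its last pose, push and grip.
It also fails if it takes over 64 s, if anything falls off the work surface, if the arm or the gripper's body presses on something with over 40 N, if the wrist force passes 120 N, or if a joint passes its speed limit or range.

## Working session

There is one attempt and no reset: what is moved stays moved. The work goes in short steps, Python scripts to look and compute and a tool call to move; the robot and the scene stay as the last step left them, time stands still between calls to the robot, and variables do not carry over. Pictures are saved under pics/ and viewed, at most 10 in all, crops included, and the job is handed in when it is done.

Besides the shell and the picture viewer there is one more tool, called after "Call:" as name(argument=value, ...), one argument or row to a line, values as JSON. step_arm: Moves the arm, as the interface text tells. Its arguments: {"type":"object","properties":{"commands":{"type":"array"},"fingers":{"type":"number"},"grip_force":{"type":"number"}},"required":["commands"]}

```bash
mkdir -p pics; cat > h.py <<'E'
import numpy as np,cv2
from cell import *
def snap(c,fn=None):
    im=read_camera(c)
    if fn: cv2.imwrite('pics/'+fn,cv2.cvtColor(im,cv2.COLOR_RGB2BGR))
    return im
def proj(c,p):
    k=get_calibration(c);K=np.array(k['camera_matrix']);T=np.linalg.inv(k['world_from_camera'])
    q=T[:3,:3]@np.array(p)+T[:3,3]; q=np.array([q[0],-q[1],-q[2]]); u=K@q; return u[:2]/u[2]
def onplane(c,uv,z):
    k=get_calibration(c);K=np.array(k['camera_matrix']);T=np.array(k['world_from_camera'])
    d=np.linalg.inv(K)@[uv[0],uv[1],1]; d=T[:3,:3]@[d[0],-d[1],-d[2]]; o=T[:3,3]
    return o+d*(z-o[2])/d[2]
E
python3 - <<'E'
from h import *
print(get_calibration('scene').keys(),observe())
a=snap('scene');b=snap('side')
cv2.imwrite('pics/a.png',cv2.cvtColor(cv2.vconcat([a]),cv2.COLOR_RGB2BGR));cv2.imwrite('pics/b.png',cv2.cvtColor(b,cv2.COLOR_RGB2BGR))
for c in['scene','side']:
  for n in['shaft','spare_shaft','rack','fixture','stop','jaw','plunger_face','clip_axis','shaft_tip','shaft_tail']:
    print(c,n,[(np.round(r['at'],3).tolist(),round(r['confidence'],2)) for r in search_frame(c,n)[:3]])
E
```

```text
dict_keys(['camera_matrix', 'world_from_camera']) {'time': 0.0, 'qpos': array([-1.46022589e-01,  3.42726861e-01,  1.52503653e+00, -2.12362053e-05,
        1.27539483e+00, -1.46042421e-01]), 'qvel': array([-8.69116610e-04, -8.39402124e-05,  1.76455694e-04,  4.12997086e-04,
       -9.62674778e-04, -9.82301319e-04]), 'joint_efforts': array([ 7.61924657e-04, -4.31245601e+01, -2.44219762e+01,  7.17750052e-02,
        5.59406646e-02, -1.04314388e-04]), 'tool_pos': array([5.24583564e-01, 6.51126984e-05, 2.26036008e-01]), 'tool_rot': array([-3.14004079e+00, -2.07737512e-04,  1.57082220e+00]), 'contact_force': array([-0.30225709, -0.88589216, -0.0345574 ]), 'torque': array([-0.01213764,  0.03592665, -0.04211477]), 'grip_force': 0.0, 'opening': 0.09169130064242478}
scene shaft [([0.358, -0.004, 0.013], 0.72), ([0.619, 0.134, 0.056], 0.62)]
scene spare_shaft [([0.622, 0.218, 0.053], 0.79), ([0.602, -0.213, 0.013], 0.43)]
scene rack [([0.605, 0.176, 0.012], 0.94), ([0.628, -0.414, 0.026], 0.73)]
scene fixture [([0.597, -0.209, 0.018], 0.71), ([0.579, -0.009, 0.018], 0.36), ([0.618, 0.135, 0.058]
[... 361 characters left out ...]
0.362, -0.0, 0.011], 0.77), ([0.612, 0.136, 0.051], 0.57)]
side shaft [([0.346, 0.241, 0.012], 0.88), ([0.357, 0.002, 0.01], 0.72), ([0.593, 0.132, 0.048], 0.56)]
side spare_shaft [([0.597, 0.219, 0.051], 0.74)]
side rack [([0.594, 0.198, 0.012], 0.64)]
side fixture [([0.565, -0.204, 0.009], 0.62)]
side stop [([0.719, -0.216, 0.05], 0.74), ([0.499, 0.456, 0.067], 0.43)]
side jaw []
side plunger_face [([0.565, -0.202, 0.009], 0.39)]
side clip_axis [([0.568, -0.204, 0.011], 0.64)]
side shaft_tip [([0.596, 0.139, 0.049], 0.8), ([0.347, 0.243, 0.015], 0.72), ([0.355, 0.001, 0.01], 0.58)]
side shaft_tail [([0.593, 0.136, 0.05], 0.88), ([0.345, 0.242, 0.014], 0.85), ([0.568, -0.205, 0.008], 0.52)]
```

View pics/a.png

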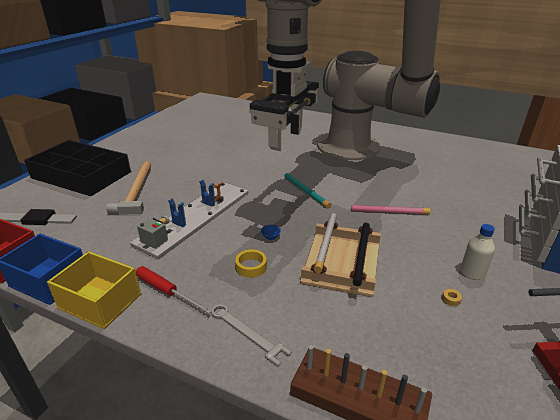

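View pics/b.png

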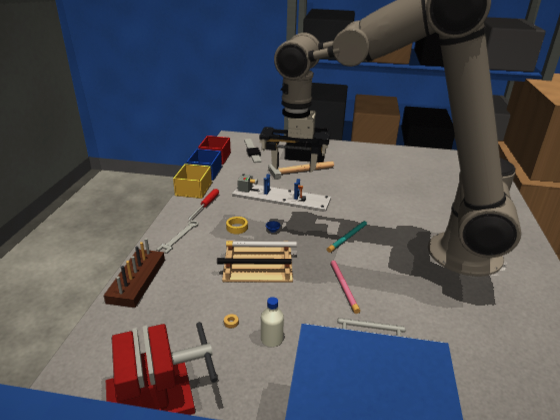

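The shaft is in the rack at scene px (326,242), brass tip at (320,268). The black spare is at (362,253), and the turquoise (307,190) and pink (390,210) shafts on the table are decoys. I'll go above the rack now.

Call:
step_arm(
  commands=[
    {"translation":[0,0,-5],"roll":0.121},
    {"translation":[0,0,-5],"roll":0.121},
    {"translation":[0,0,-5],"roll":0.121},
    {"translation":[0,0,-5],"roll":0.121},
    {"translation":[0,0,0],"roll":0.121},
    {"translation":[0,0,0],"roll":0.121},
    {"translation":[0,0,0],"roll":0.121},
    {"translation":[0,0,0],"roll":0.121},
    {"translation":[0,0,0],"roll":0.121},
    {"translation":[0,0,0],"roll":0.121},
    {"translation":[0,0,0],"roll":0.121},
    {"translation":[0,0,0],"roll":0.121},
    {"translation":[0,0,0],"roll":0.118},
    {"translation":[10,-30,0],"roll":0},
    {"translation":[10,-35,0],"roll":0},
    {"translation":[10,-35,0],"roll":0},
    {"translation":[10,-35,0],"roll":0},
    {"translation":[10,0,0],"roll":0},
    {"translation":[0,0,0],"roll":0},
    {"translation":[0,0,0],"roll":0},
  ],
  fingers=0.6,
)

```text
time: 2.77
tool_pos: [0.5747, 0.135, 0.2462]
tool_rot: [3.141, 0.001, 0.001]
contact_force: [0.5, -0.8, -0.3]
opening: 0.0551
grip_force: 0.0
```

```bash
python3 - <<'E'
from h import *
s=observe();print(s['time'],s['tool_pos'],s['tool_rot'])
snap('wrist','w1.png')
print(np.round(get_calibration('wrist')['world_from_camera'],3))
for n in['shaft','shaft_tip','shaft_tail','rack','spare_shaft']:
    print(n,[(np.round(r['at'],3).tolist(),round(r['confidence'],2)) for r in search_frame('wrist',n)[:3]])
E
```

```text
2.7667 [0.57473564 0.1350203  0.24622562] [3.14108978e+00 8.54826729e-04 1.36243145e-03]
[[-0.001  0.96   0.279  0.649]
 [-1.    -0.001  0.001  0.135]
 [ 0.001 -0.279  0.96   0.405]
 [ 0.     0.     0.     1.   ]]
shaft [([0.368, 0.188, 0.014], 0.81), ([0.604, 0.133, 0.049], 0.56)]
shaft_tip [([0.368, 0.19, 0.017], 0.83), ([0.605, 0.134, 0.052], 0.8), ([0.605, 0.17, 0.009], 0.71)]
shaft_tail [([0.604, 0.138, 0.052], 0.91), ([0.363, 0.188, 0.013], 0.82)]
rack [([0.605, 0.17, 0.013], 0.83)]
spare_shaft [([0.607, 0.136, 0.052], 0.56)]
```

View pics/w1.png

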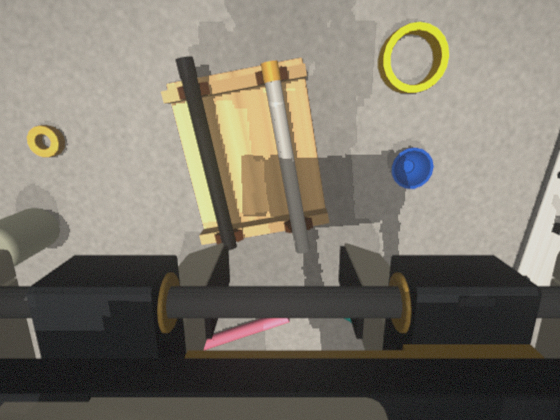

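The bright shaft runs from its brass tip at (270,65) to the tail at (303,248), and the black spare is at left, (185,60) to (232,245). I'll fit the bright shaft's axis numerically and confirm it in an enlarged crop.

```bash
python3 - <<'E'
from h import *
for p in [(270,64),(303,250)]: print(onplane('wrist',p,0.047))
a=onplane('wrist',(270,64),.047);b=onplane('wrist',(303,250),.047)
d=a-b;print(np.linalg.norm(d),np.arctan2(d[1],d[0]),(a+b)/2)
im=cv2.imread('pics/w1.png')[40:270,150:340];cv2.imwrite('pics/w1c.png',cv2.resize(im,None,fx=2.6,fy=2.6,interpolation=cv2.INTER_CUBIC))
E
```

```text
[0.68964539 0.14750109 0.047     ]
[0.49500014 0.11289841 0.047     ]
0.19769703389569468 0.17593503317840434 [0.59232276 0.13019975 0.047     ]
```

View pics/w1c.png

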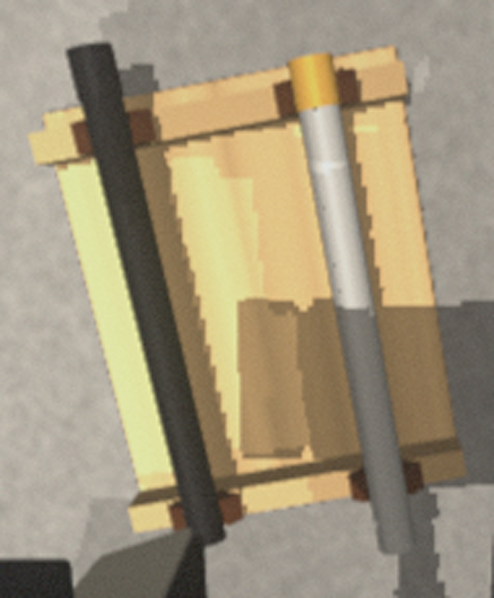

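The crop confirms it: bright aluminium with a brass tip, pointing away from the robot. Its centre is about (0.592, 0.130) and its yaw 0.176.

Call:
step_arm(
  commands=[
    {"translation":[0,0,0],"roll":-0.0875},
    {"translation":[0,0,0],"roll":-0.0875},
    {"translation":[16.5,8,20],"roll":0},
    {"translation":[0,0,35],"roll":0},
    {"translation":[0,0,35],"roll":0},
    {"translation":[0,0,35],"roll":0},
    {"translation":[0,0,30],"roll":0},
    {"translation":[0,0,25],"roll":0},
    {"translation":[0,0,20],"roll":0},
    {"translation":[0,0,12],"roll":0},
    {"translation":[0,0,8],"roll":0},
    {"translation":[0,0,0],"roll":0},
    {"translation":[0,0,0],"roll":0},
  ],
)

```text
time: 4.15
tool_pos: [0.5931, 0.13, 0.0275]
tool_rot: [3.141, -0.001, 0.176]
contact_force: [-0.4, 0.1, 0.2]
opening: 0.0551
grip_force: 0.0
```

Call:
step_arm(
  commands=[
    {"translation":[0,0,0],"roll":0},
    {"translation":[0,0,0],"roll":0},
    {"translation":[0,0,0],"roll":0},
    {"translation":[0,0,0],"roll":0},
    {"translation":[0,0,0],"roll":0},
    {"translation":[0,0,0],"roll":0},
    {"translation":[0,0,0],"roll":0},
    {"translation":[0,0,0],"roll":0},
  ],
  fingers=0,
  grip_force=20,
)

```text
time: 4.82
tool_pos: [0.5924, 0.1313, 0.027]
tool_rot: [-3.14, -0.0, 0.176]
contact_force: [-1.2, 4.9, 1.8]
opening: 0.0151
grip_force: 20.0
```

Call:
step_arm(
  commands=[
    {"translation":[0,0,0],"roll":0},
    {"translation":[0,0,-5],"roll":0},
    {"translation":[0,0,-15],"roll":0},
    {"translation":[0,0,-30],"roll":0},
    {"translation":[0,0,-40],"roll":0},
    {"translation":[0,0,-40],"roll":0},
    {"translation":[0,0,-40],"roll":0},
    {"translation":[0,0,-15],"roll":0},
    {"translation":[-6,34,0],"roll":0},
    {"translation":[-6,40,0],"roll":0},
    {"translation":[-6,40,0],"roll":0},
    {"translation":[-6,40,0],"roll":0},
    {"translation":[-6,40,0],"roll":0},
    {"translation":[-6,40,0],"roll":0},
    {"translation":[-6,40,0],"roll":0},
    {"translation":[-5,35,0],"roll":0},
    {"translation":[-4,25,0],"roll":0.09},
    {"translation":[0,0,0],"roll":0.09},
    {"translation":[0,0,0],"roll":0.09},
    {"translation":[0,0,0],"roll":0},
  ],
  grip_force=50,
)

```text
time: 6.48
tool_pos: [0.6002, -0.2086, 0.2114]
tool_rot: [-3.141, 0.001, -0.099]
contact_force: [0.3, -0.4, -1.2]
opening: 0.0147
grip_force: 50.0
```

```bash
python3 - <<'E'
from h import *
s=observe();print(s['time'],s['tool_pos'],s['tool_rot'],s['contact_force'],s['opening'])
snap('wrist','w2.png')
for n in['stop','plunger_face','jaw','fixture','shaft_tip','shaft_tail','clip_axis']:
    print(n,[(np.round(r['at'],3).tolist(),round(r['confidence'],2)) for r in search_frame('wrist',n)[:3]])
E
```

```text
6.4833 [ 0.60024703 -0.20864259  0.2114466 ] [-3.14149564e+00  8.71495653e-04 -9.88548888e-02] [ 0.29402428 -0.42476101 -1.15236501] 0.01467502057232301
stop [([0.728, -0.247, 0.058], 0.98)]
plunger_face [([0.694, -0.238, 0.059], 0.83)]
jaw [([0.653, -0.212, 0.235], 0.54)]
fixture []
shaft_tip [([0.652, -0.212, 0.239], 0.69), ([0.402, 0.063, 0.014], 0.65)]
shaft_tail [([0.65, -0.21, 0.237], 0.88), ([0.406, 0.064, 0.01], 0.57)]
clip_axis [([0.642, -0.246, 0.014], 0.97), ([0.553, 0.093, 0.01], 0.5)]
```

View pics/w2.png

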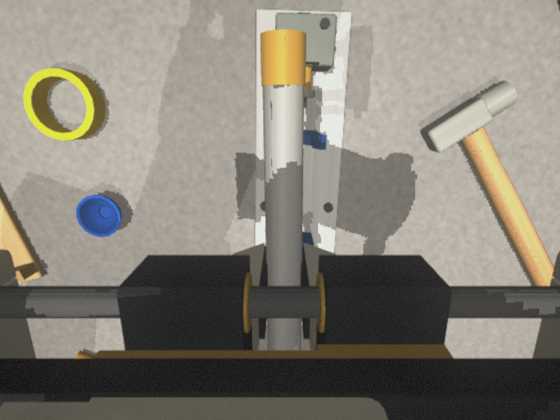

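The held shaft hides the forks (stop at px (310,40), plunger (307,75)). I'll step aside and up for a clear look.

Call:
step_arm(
  commands=[
    {"translation":[-20,-30,-30],"roll":0},
    {"translation":[-20,-30,-30],"roll":0},
    {"translation":[-20,-30,-20],"roll":0},
    {"translation":[0,0,0],"roll":0},
    {"translation":[0,0,0],"roll":0},
  ],
)

```text
time: 7.3
tool_pos: [0.5534, -0.1182, 0.2873]
tool_rot: [3.141, -0.004, -0.091]
contact_force: [0.7, -0.5, -2.3]
opening: 0.0143
grip_force: 50.0
```

```bash
python3 - <<'E'
from h import *
s=observe();print(s['time'],s['tool_pos'],s['tool_rot'],s['contact_force'],s['opening'])
im=snap('wrist','w3.png')
c=im[0:262,255:485];cv2.imwrite('pics/w3c.png',cv2.cvtColor(cv2.resize(c,None,fx=2.28,fy=2.28,interpolation=cv2.INTER_CUBIC),cv2.COLOR_RGB2BGR))
for n in['stop','plunger_face','jaw','fixture','clip_axis','shaft_tip']:
    print(n,[(np.round(r['at'],3).tolist(),round(r['confidence'],2)) for r in search_frame('wrist',n)[:3]])
E
```

```text
7.3 [ 0.55343295 -0.11815928  0.28726315] [ 3.14050453 -0.00405143 -0.09112441] [ 0.73161097 -0.45197656 -2.25933568] 0.014336248693264234
stop [([0.708, -0.236, 0.058], 0.97)]
plunger_face []
jaw [([0.526, -0.197, 0.062], 0.71)]
fixture []
clip_axis [([0.59, -0.215, 0.013], 0.58), ([0.604, -0.121, 0.312], 0.42)]
shaft_tip [([0.352, 0.227, 0.018], 0.6), ([0.609, -0.12, 0.314], 0.58)]
```

View pics/w3c.png

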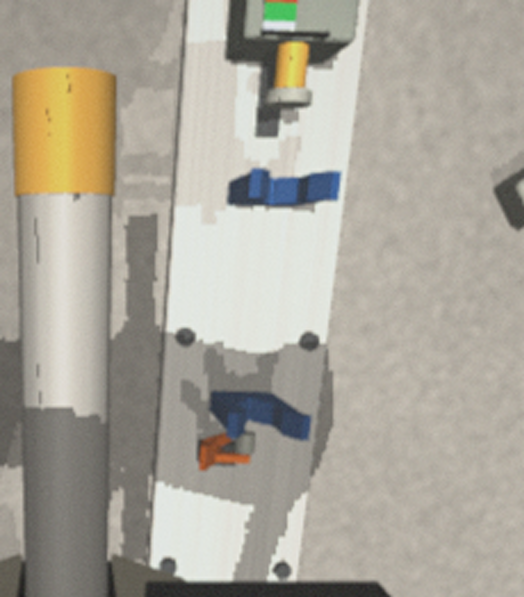

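The clear view shows the plate running vertically. In crop px, the far fork is at (285,187), the jaw fork at (260,412), the orange jaw at (225,452), the plunger face at (290,97), and the green mark is on the stop. Next I'll fit the plate's edges and screws.

```bash
python3 - <<'E'
from h import *
im=snap('wrist','w4.png');s=observe();print(s['time'],s['tool_pos'],s['tool_rot'],s['contact_force'])
g=cv2.cvtColor(im,cv2.COLOR_RGB2GRAY).astype(float);g=cv2.GaussianBlur(g,(3,3),0)
ref=cv2.imread('pics/w3.png',0);sh=cv2.phaseCorrelate(np.float64(ref[:250,260:480]),np.float64(cv2.cvtColor(im,cv2.COLOR_RGB2GRAY)[:250,260:480]));print('shift',sh)
f=2.28
dx,dy=sh[0]
def P(u,v): return np.array([255+u/f+dx, v/f+dy])
def edge(p0,p1,sign):
    pts=[]
    for t in np.linspace(0,1,60):
        u,v=P(*(np.array(p0)*(1-t)+np.array(p1)*t)); r=int(round(v))
        if r<1 or r>250: continue
        us=np.arange(int(u)-5,int(u)+7); gr=sign*(g[r,us+1]-g[r,us-1]); k=gr.argmax()
        if gr[k]>20: pts.append((us[k],r))
    w=np.array([onplane('wrist',p,.012)[:2] for p in pts])
    vx,vy,x,y=cv2.fitLine(w.astype(np.float32),cv2.DIST_HUBER,0,.001,.001).ravel()
    res=(w[:,1]-y-(w[:,0]-x)*vy/vx)
    print(len(pts),'yaw',np.arctan(vy/vx),'y at x=.6',y+(.6-x)*vy/vx,'std',res.std());
edge((187,5),(150,560),1); edge((364,40),(302,540),-1)
for p in [(185,337),(309,341),(167,567),(282,570)]: print('screw',onplane('wrist',P(*p),.013))
print('plunger face top',onplane('wrist',P(290,104),.059),'face left/right',onplane('wrist',P(266,98),.048),onplane('wrist',P(312,98),.048))
hs=cv2.cvtColor(im,cv2.COLOR_RGB2HSV)
m=((hs[...,0]>105)&(hs[...,0]<125)&(hs[...,1]>120)).astype(np.uint8);m[:,:255]=0;m[260:]=0
n,l,st,ce=cv2.connectedComponentsWithStats(m)
for i in range(1,n):
    if st[i,4]>60: print(st[i],ce[i],onplane('wrist',ce[i],.077))
for n in['stop','plunger_face','jaw']:
    print(n,[(np.round(r['at'],3).tolist(),round(r['confidence'],2)) for r in search_frame('wrist',n)[:3]])
c=im[55:225,320:420];cv2.imwrite('pics/w4c.png',cv2.cvtColor(cv2.resize(c,None,fx=3.5,fy=3.5,interpolation=cv2.INTER_CUBIC),cv2.COLOR_RGB2BGR))
E
```

```text
7.7 [ 0.5532928  -0.12019056  0.28409442] [-3.14123428e+00  1.46267786e-03 -9.51612678e-02] [-1.04641727  0.21911031 -1.12243273]
shift ((0.033229252995568004, -1.0601015521598072), 0.6890170493581876)
60 yaw -0.12723592 y at x=.6 -0.17812937 std 0.0004023769770093534
55 yaw -0.12649599 y at x=.6 -0.26716948 std 0.0004105363023427713
screw [ 0.57427552 -0.18713707  0.013     ]
screw [ 0.56562738 -0.25409973  0.013     ]
screw [ 0.44077728 -0.16928106  0.013     ]
screw [ 0.43230802 -0.23684732  0.013     ]
plunger face top [ 0.67877553 -0.23309445  0.059     ] face left/right [ 0.68384222 -0.22519444  0.048     ] [ 0.68180525 -0.24624569  0.048     ]
[390  74  13  11 120] [396.16666667  79.1       ] [ 0.64333928 -0.24144504  0.077     ]
[370  77  15  11 132] [377.43939394  81.65151515] [ 0.64273526 -0.22277784  0.077     ]
stop [([0.708, -0.232, 0.056], 0.81)]
plunger_face [([0.608, -0.127, 0.311], 0.51)]
jaw [([0.525, -0.199, 0.064], 0.49), ([0.586, -0.216, 0.009], 0.48)]
```

View pics/w4c.png

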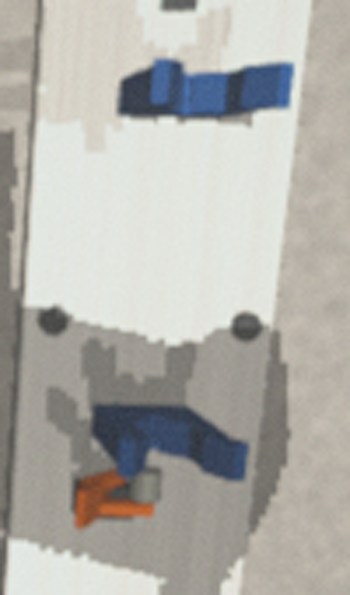

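```bash
python3 - <<'E'
from h import *
s=observe();tp=s['tool_pos'];yaw=s['tool_rot'][2];z=tp[2]+.019
im=cv2.cvtColor(cv2.imread('pics/w4.png'),cv2.COLOR_BGR2RGB)
g=cv2.GaussianBlur(cv2.cvtColor(im,cv2.COLOR_RGB2GRAY).astype(np.float64),(3,3),0)
R=np.array([[np.cos(yaw),np.sin(yaw)],[-np.sin(yaw),np.cos(yaw)]])
hs=cv2.cvtColor(im,cv2.COLOR_RGB2HSV)
for r in range(36,84,8):
    row=np.where((hs[r,255:310,0]>12)&(hs[r,255:310,0]<30)&(hs[r,255:310,1]>120))[0]+255
    w=onplane('wrist',((row.min()+row.max())/2,r),z+.002)
    print(r,row.min(),row.max(),'tool-frame along,left mm',R@(w[:2]-tp[:2])*1000)
col=np.where((hs[:100,283,0]>12)&(hs[:100,283,0]<30)&(hs[:100,283,1]>120))[0];print('brass rows',col.min(),col.max(), R@(onplane('wrist',(283,col.min()),z)[:2]-tp[:2])*1000,R@(onplane('wrist',(283,col.max()),z+.008)[:2]-tp[:2])*1000)
q=lambda u,v:(320+u/3.5,55+v/3.5)
for n,a,b in [('far',(167,75),(268,85)),('near',(133,455),(230,460))]:
    A=onplane('wrist',q(*a),.077);B=onplane('wrist',q(*b),.077);print(n,A[:2],B[:2],(A+B)[:2]/2, 'line y',-.22265-( (A+B)[0]/2-.6)*.1276)
print('roller',onplane('wrist',q(147,487),.075))
E
```

```text
36 261 304 tool-frame along,left mm [99.32125471  0.54066881]
44 261 304 tool-frame along,left mm [96.65597934  0.54741338]
52 262 304 tool-frame along,left mm [93.95868115  0.37010515]
60 261 304 tool-frame along,left mm [91.22958021  0.56114508]
68 262 304 tool-frame along,left mm [88.4670305   0.38178139]
76 262 304 tool-frame along,left mm [85.67123357  0.38772575]
brass rows 30 83 [101.69083553   0.35718732] [82.8121923   0.38323822]
far [ 0.64886382 -0.21308918] [ 0.64340784 -0.24175877] [ 0.64613583 -0.22742398] line y -0.2285369322252115
near [ 0.53886362 -0.1994252 ] [ 0.53437182 -0.22942227] [ 0.53661772 -0.21442374] line y -0.21456242124573033
roller [ 0.52764319 -0.20383919  0.075     ]
```

Fixture yaw is -0.127, its origin is about (0.5914, -0.2216), and the plunger face is about 91 mm along it. I'll go above the slot with the tip 12 mm short of the plunger.

Call:
step_arm(
  commands=[
    {"translation":[0,0,0],"roll":0.032},
    {"translation":[9,32,0],"roll":0},
    {"translation":[10,32,0],"roll":0},
    {"translation":[9.5,31.5,0],"roll":0},
    {"translation":[0,0,30],"roll":0},
    {"translation":[0,0,40],"roll":0},
    {"translation":[0,0,40],"roll":0},
    {"translation":[0,0,40],"roll":0},
    {"translation":[0,0,30],"roll":0},
    {"translation":[0,0,20],"roll":0},
    {"translation":[0,0,8],"roll":0},
    {"translation":[0,0,0],"roll":0},
    {"translation":[0,0,0],"roll":0},
    {"translation":[0,0,0],"roll":0},
  ],
)

```text
time: 9.02
tool_pos: [0.5708, -0.2185, 0.079]
tool_rot: [3.14, -0.003, -0.126]
contact_force: [0.5, -0.1, -1.3]
opening: 0.0144
grip_force: 50.0
```

```bash
python3 - <<'E'
from h import *
s=observe();print(s['time'],s['tool_pos'],s['tool_rot'],s['contact_force'],s['opening'])
a=snap('wrist','w5.png');b=snap('side','s5.png');c=snap('scene','c5.png')
a=a[0:260,150:410]; b=cv2.resize(b[165:225,215:345],None,fx=3,fy=3);c=cv2.resize(c[150:270,120:260],None,fx=3,fy=3)
H=np.zeros((560,800,3),np.uint8);H[:260,:260]=a;H[:b.shape[0],270:270+b.shape[1]]=b;H[190:190+c.shape[0],270:270+c.shape[1]]=c
cv2.imwrite('pics/m5.png',cv2.cvtColor(H,cv2.COLOR_RGB2BGR))
E
```

```text
9.0167 [ 0.57077869 -0.21853725  0.07900637] [ 3.14032357 -0.00343045 -0.12625068] [ 0.5448825  -0.06051704 -1.28870867] 0.014356508210251102
```

View pics/m5.png

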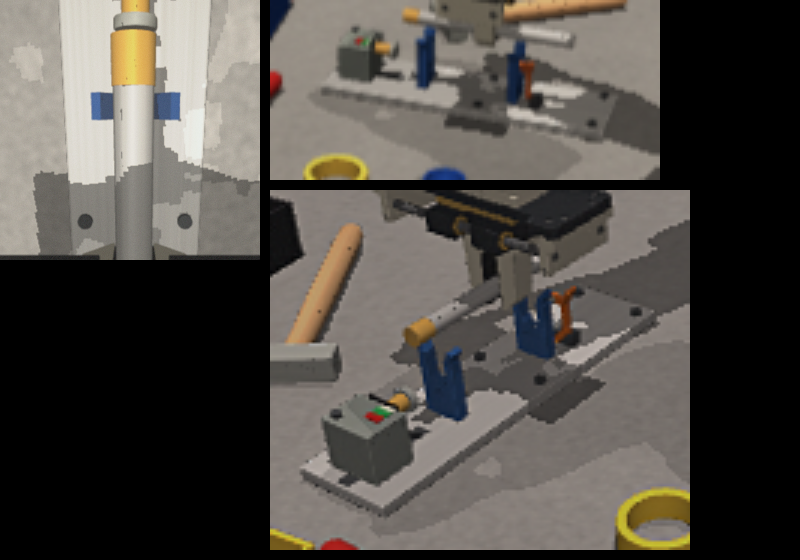

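The wrist view shows the shaft centred between the far fork's prongs (shaft px 114–153, fork 91–180) and in line with the plunger. I'll descend.

Call:
step_arm(
  commands=[
    {"translation":[0,0.5,5],"roll":0},
    {"translation":[0,0,5],"roll":0},
    {"translation":[0,0,5],"roll":0},
    {"translation":[0,0,5],"roll":0},
    {"translation":[0,0,3],"roll":0},
    {"translation":[0,0,0],"roll":0},
    {"translation":[0,0,0],"roll":0},
  ],
  grip_force=60,
)

```text
time: 9.75
tool_pos: [0.5694, -0.2183, 0.0537]
tool_rot: [-3.141, 0.0, -0.126]
contact_force: [0.4, -0.2, -1.1]
opening: 0.0141
grip_force: 60.0
```

Call:
step_arm(
  commands=[
    {"translation":[0,0,3],"roll":0},
    {"translation":[0,0,3],"roll":0},
    {"translation":[0,0,3],"roll":0},
    {"translation":[0,0,3],"roll":0},
    {"translation":[0,0,3],"roll":0},
    {"translation":[0,0,0],"roll":0},
    {"translation":[0,0,0],"roll":0},
  ],
)

```text
time: 10.33
tool_pos: [0.5698, -0.2199, 0.0389]
tool_rot: [3.139, -0.001, -0.126]
contact_force: [0.1, -6.3, -3.2]
opening: 0.0143
grip_force: 60.1
```

Call:
step_arm(
  commands=[
    {"translation":[0,0,3],"roll":0},
    {"translation":[0,0,3],"roll":0},
    {"translation":[0,0,2],"roll":0},
    {"translation":[0,0,1.5],"roll":0},
    {"translation":[0,0,0],"roll":0},
    {"translation":[0,0,0],"roll":0},
    {"translation":[0,0,0],"roll":0},
  ],
)

```text
time: 10.92
tool_pos: [0.5696, -0.2189, 0.0301]
tool_rot: [3.141, -0.001, -0.126]
contact_force: [-2.6, -3.9, 3.7]
opening: 0.0144
grip_force: 60.0
```

Call:
step_arm(
  commands=[
    {"translation":[0,1,1],"roll":0},
    {"translation":[0,0,1],"roll":0},
    {"translation":[0,0,0],"roll":0},
    {"translation":[0,0,0],"roll":0},
    {"translation":[0,0,0],"roll":0},
  ],
)

```text
time: 11.33
tool_pos: [0.5697, -0.2191, 0.0298]
tool_rot: [3.142, -0.001, -0.126]
contact_force: [-6.6, 0.5, 17.7]
opening: 0.0144
grip_force: 60.0
```

```bash
python3 - <<'E'
from h import *
s=observe();print(s['time'],s['tool_pos'],s['tool_rot'],s['contact_force'],s['torque'])
a=snap('wrist','w6.png');b=snap('side','s6.png');c=snap('scene','c6.png')
a=a[0:260,150:410]; b=cv2.resize(b[165:225,215:345],None,fx=4,fy=4,interpolation=cv2.INTER_CUBIC);c=cv2.resize(c[170:260,130:260],None,fx=4,fy=4,interpolation=cv2.INTER_CUBIC)
H=np.zeros((600,800,3),np.uint8);H[:260,:260]=a;H[:b.shape[0],270:270+b.shape[1]]=b;H[240:600,270:270+c.shape[1]]=c
cv2.imwrite('pics/m6.png',cv2.cvtColor(H,cv2.COLOR_RGB2BGR))
E
```

```text
11.3333 [ 0.5696686  -0.2190628   0.02975572] [ 3.14155112e+00 -1.31433388e-03 -1.26187180e-01] [-6.61793994  0.47166855 17.70749974] [ 0.15493732  1.10175983 -0.08344366]
```

View pics/m6.png

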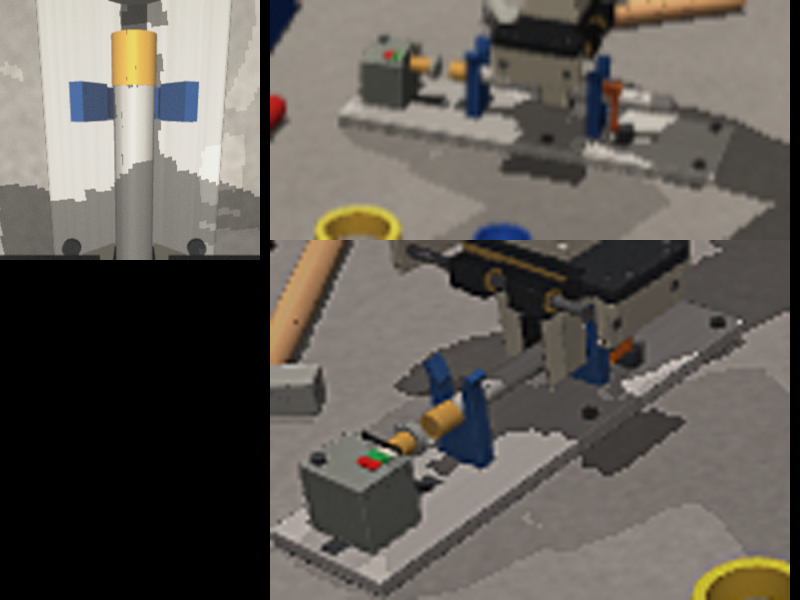

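The shaft is seated: axis about 48–49 mm, level, in both forks, jaw upright over it, with a gap to the plunger. I'll ease the downward push, then advance.

Call:
step_arm(
  commands=[
    {"translation":[0,0,-0.8],"roll":0},
    {"translation":[0,0,-0.8],"roll":0},
    {"translation":[0,0,0],"roll":0},
    {"translation":[0,0,0],"roll":0},
    {"translation":[0,0,0],"roll":0},
  ],
)

```text
time: 11.9
tool_pos: [0.5696, -0.219, 0.0298]
tool_rot: [-3.141, -0.001, -0.126]
contact_force: [-2.6, 0.1, 8.5]
opening: 0.0148
grip_force: 60.0
```

Call:
step_arm(
  commands=[
    {"translation":[1,0,0],"roll":0},
    {"translation":[1,0,0],"roll":0},
    {"translation":[1,0,0],"roll":0},
    {"translation":[1,0,0],"roll":0},
    {"translation":[1,0,0],"roll":0},
    {"translation":[1,0,0],"roll":0},
    {"translation":[0,0,0],"roll":0},
    {"translation":[0,0,0],"roll":0},
    {"translation":[0,0,0],"roll":0},
  ],
)

```text
time: 12.65
tool_pos: [0.573, -0.2194, 0.0298]
tool_rot: [-3.141, 0.005, -0.126]
contact_force: [-12.6, 0.6, 14.9]
opening: 0.0143
grip_force: 60.0
```

Too much axial resistance for the travel, probably vee friction from the downward push. I'll relieve z.

Call:
step_arm(
  commands=[
    {"translation":[0,0,-0.8],"roll":0},
    {"translation":[0,0,-0.8],"roll":0},
    {"translation":[0,0,-0.7],"roll":0},
    {"translation":[0,0,0],"roll":0},
    {"translation":[0,0,0],"roll":0},
    {"translation":[0,0,0],"roll":0},
  ],
)

```text
time: 13.15
tool_pos: [0.5754, -0.2198, 0.031]
tool_rot: [-3.141, 0.0, -0.126]
contact_force: [-0.2, -0.9, -1.6]
opening: 0.0146
grip_force: 60.0
```

```bash
python3 - <<'E'
from h import *
s=observe();print(s['time'],s['tool_pos'],s['tool_rot'],s['contact_force'],s['torque'])
def brass(im):
    hs=cv2.cvtColor(im,cv2.COLOR_RGB2HSV);c=hs[:130,284];i=np.where((c[:,0]>10)&(c[:,0]<30)&(c[:,1]>120))[0];return i.min(),i.max()
a=snap('wrist','w7.png');c=snap('scene','c7.png')
for n in['w5','w6','w7']: 
    im=cv2.imread(f'pics/{n}.png')[...,::-1].copy();print(n,brass(im)); print(im[0:34:3,284].tolist())
for n in['c5','c6','c7']:
    r=cv2.imread(f'pics/{n}.png')[205:240,140:185];cv2.imwrite(f'pics/{n}r.png',r)
d=[cv2.imread(f'pics/{n}r.png').astype(int) for n in['c5','c6','c7']]
print(abs(d[0]-d[1]).mean(),abs(d[1]-d[2]).mean())
E
```

```text
13.15 [ 0.57536653 -0.21984701  0.03104104] [-3.14124752e+00  2.82079176e-04 -1.26012107e-01] [-0.16863017 -0.93304052 -1.63937945] [0.07729691 0.14623129 0.00811734]
w5 (np.int64(0), np.int64(83))
[[228, 205, 98], [230, 207, 99], [231, 208, 100], [230, 205, 99], [196, 192, 179], [204, 201, 185], [205, 204, 189], [204, 201, 186], [166, 164, 151], [82, 77, 72], [232, 203, 97], [231, 206, 99]]
w6 (np.int64(30), np.int64(83))
[[76, 72, 69], [77, 73, 67], [69, 66, 64], [72, 69, 65], [71, 69, 65], [72, 69, 66], [76, 70, 68], [71, 70, 66], [89, 86, 85], [100, 99, 97], [224, 199, 99], [233, 213, 99]]
w7 (np.int64(29), np.int64(84))
[[204, 205, 187], [203, 203, 187], [166, 165, 152], [84, 81, 75], [79, 78, 70], [77, 77, 67], [82, 80, 70], [78, 77, 71], [80, 76, 71], [71, 69, 66], [237, 217, 106], [233, 213, 100]]
6.97058201058201 3.86010582010582
```

Friction confirmed: it slid freely once unloaded. I'll lower to light contact and advance.

Call:
step_arm(
  commands=[
    {"translation":[0,0,1.0],"roll":0},
    {"translation":[0,0,0],"roll":0},
    {"translation":[0,0,0],"roll":0},
    {"translation":[0,0,0],"roll":0},
    {"translation":[0,0,0],"roll":0},
  ],
)

```text
time: 13.67
tool_pos: [0.5753, -0.2201, 0.0304]
tool_rot: [-3.142, -0.0, -0.126]
contact_force: [-0.1, 0.4, -0.9]
opening: 0.0144
grip_force: 60.0
```

Call:
step_arm(
  commands=[
    {"translation":[1,0,0],"roll":0},
    {"translation":[1,0,0],"roll":0},
    {"translation":[0,0,0],"roll":0},
    {"translation":[0,0,0],"roll":0},
    {"translation":[0,0,0],"roll":0},
  ],
)

```text
time: 14.08
tool_pos: [0.5773, -0.2204, 0.0304]
tool_rot: [-3.142, -0.0, -0.126]
contact_force: [-0.5, 0.3, -0.3]
opening: 0.0146
grip_force: 60.0
```

```bash
cat >> h.py <<'E'
def gap(fn):
    s=observe();im=snap('wrist',fn);tp=s['tool_pos']
    print(s['time'],tp,s['contact_force'],s['tool_rot'][1])
    yaw=-.127;e=np.array([np.cos(yaw),np.sin(yaw)]);ds=0
    col=im[:40,284].astype(int).sum(1);print(col.tolist())
    print('along TCP',e@tp[:2]*1000)
    return im
E
python3 - <<'E'
from h import *
gap('w8.png')
e=np.array([np.cos(-.127),np.sin(-.127)]);tp=observe()['tool_pos']
for r in range(0,32,4): print(r,[round(e@(onplane('wrist',(284,r),z)-tp)[:2]*1000,1) for z in(.048,.059,.037)])
E
```

```text
14.0833 [ 0.57734386 -0.22036132  0.03044495] [-0.48012408  0.26207329 -0.3453347 ] -0.00011344119913214712
[590, 591, 592, 599, 598, 599, 601, 598, 600, 591, 586, 574, 510, 389, 248, 230, 229, 225, 237, 232, 240, 230, 235, 246, 244, 239, 243, 232, 247, 447, 554, 548, 547, 543, 545, 548, 548, 548, 546, 548]
along TCP 600.6048398163828
0 [np.float64(111.8), np.float64(108.9), np.float64(114.8)]
4 [np.float64(110.5), np.float64(107.7), np.float64(113.4)]
8 [np.float64(109.2), np.float64(106.5), np.float64(112.0)]
12 [np.float64(107.9), np.float64(105.3), np.float64(110.6)]
16 [np.float64(106.6), np.float64(104.1), np.float64(109.1)]
20 [np.float64(105.3), np.float64(102.9), np.float64(107.7)]
24 [np.float64(104.0), np.float64(101.7), np.float64(106.3)]
28 [np.float64(102.6), np.float64(100.4), np.float64(104.8)]
```

Gap is about 3–4 mm. I'll advance to find contact.

Call:
step_arm(
  commands=[
    {"translation":[1,0,0],"roll":0},
    {"translation":[1,0,0],"roll":0},
    {"translation":[0,0,0],"roll":0},
    {"translation":[0,0,0],"roll":0},
    {"translation":[0,0,0],"roll":0},
  ],
)

```text
time: 14.55
tool_pos: [0.5793, -0.2206, 0.0304]
tool_rot: [3.142, -0.0, -0.126]
contact_force: [0.2, 0.1, -1.4]
opening: 0.0142
grip_force: 60.0
```

Call:
step_arm(
  commands=[
    {"translation":[1,0,0],"roll":0},
    {"translation":[1,0,0],"roll":0},
    {"translation":[0,0,0],"roll":0},
    {"translation":[0,0,0],"roll":0},
    {"translation":[0,0,0],"roll":0},
  ],
)

```text
time: 14.97
tool_pos: [0.5813, -0.2209, 0.0304]
tool_rot: [-3.142, -0.0, -0.126]
contact_force: [-1.2, 0.2, -1.8]
opening: 0.0145
grip_force: 60.0
```

Call:
step_arm(
  commands=[
    {"translation":[1,0,0],"roll":0},
    {"translation":[1,0,0],"roll":0},
    {"translation":[0,0,0],"roll":0},
    {"translation":[0,0,0],"roll":0},
    {"translation":[0,0,0],"roll":0},
  ],
)

```text
time: 15.38
tool_pos: [0.5829, -0.221, 0.0303]
tool_rot: [-3.141, 0.001, -0.126]
contact_force: [-3.1, 0.4, -0.6]
opening: 0.0145
grip_force: 60.0
```

Call:
step_arm(
  commands=[
    {"translation":[1,0,0.4],"roll":0},
    {"translation":[1,0,0],"roll":0},
    {"translation":[1,0,0],"roll":0},
    {"translation":[1,0,0],"roll":0},
    {"translation":[0,0,0],"roll":0},
    {"translation":[0,0,0],"roll":0},
    {"translation":[0,0,0],"roll":0},
    {"translation":[0,0,0],"roll":0},
  ],
)

```text
time: 16.05
tool_pos: [0.5862, -0.2212, 0.0301]
tool_rot: [-3.141, 0.002, -0.126]
contact_force: [-5.9, 1.8, 2.8]
opening: 0.0146
grip_force: 60.0
```

Call:
step_arm(
  commands=[
    {"translation":[1,0,0],"roll":0},
    {"translation":[1,0,0],"roll":0},
    {"translation":[0,0,0],"roll":0},
    {"translation":[0,0,0],"roll":0},
    {"translation":[0,0,0],"roll":0},
    {"translation":[0,0,0],"roll":0},
  ],
)

```text
time: 16.55
tool_pos: [0.5878, -0.2214, 0.0301]
tool_rot: [-3.141, 0.003, -0.126]
contact_force: [-8.0, 1.2, 3.6]
opening: 0.0145
grip_force: 60.0
```

```bash
python3 - <<'E'
from h import *
gap('w9.png')
E
```

```text
16.55 [ 0.58775337 -0.22142767  0.03005116] [-7.97260133  1.21835776  3.64445995] 0.0033409072823507024
[533, 533, 528, 534, 537, 537, 537, 542, 532, 539, 562, 564, 587, 604, 602, 603, 610, 600, 604, 611, 603, 603, 609, 613, 605, 598, 589, 579, 528, 393, 297, 476, 549, 555, 551, 552, 553, 553, 547, 550]
along TCP 611.0655835460062
```

Call:
step_arm(
  commands=[
    {"translation":[1,0,0],"roll":0},
    {"translation":[1,0,0],"roll":0},
    {"translation":[0.6,0,0],"roll":0},
    {"translation":[0,0,0],"roll":0},
    {"translation":[0,0,0],"roll":0},
    {"translation":[0,0,0],"roll":0},
    {"translation":[0,0,0],"roll":0},
    {"translation":[0,0,0],"roll":0},
  ],
)

```text
time: 17.27
tool_pos: [0.5896, -0.2217, 0.03]
tool_rot: [-3.141, 0.005, -0.126]
contact_force: [-10.4, 0.7, 5.9]
opening: 0.0145
grip_force: 60.0
```

```bash
python3 - <<'E'
from h import *
im=gap('w10.png');c=snap('scene','c10.png');b=snap('side','s10.png')
H=np.zeros((600,800,3),np.uint8)
rs=lambda x,f:cv2.resize(x,None,fx=f,fy=f,interpolation=cv2.INTER_CUBIC)
x=rs(c[205:255,130:190],6);H[:300,:360]=x
x=rs(c[165:240,140:240],4);H[300:600,:400]=x
x=rs(b[165:225,225:325],4);H[:240,400:800]=x
x=rs(im[0:120,220:340],2.9);H[245:245+x.shape[0],420:420+x.shape[1]]=x
cv2.imwrite('pics/m10.png',cv2.cvtColor(H,cv2.COLOR_RGB2BGR))
print(search_frame('scene','stop')[:1],search_frame('wrist','plunger_face')[:1])
E
```

```text
17.2667 [ 0.58962246 -0.22165238  0.03003134] [-10.37196063   0.68584897   5.93208359] 0.004937518120382345
[533, 534, 536, 532, 530, 535, 533, 540, 541, 540, 554, 566, 582, 594, 600, 601, 612, 601, 609, 611, 612, 605, 611, 607, 612, 608, 591, 573, 519, 394, 296, 459, 549, 546, 547, 550, 550, 552, 547, 550]
along TCP 612.9480777958036
[{'at': [0.7336, -0.2265, 0.049], 'confidence': 0.77}] [{'at': [0.6925, -0.2303, 0.0595], 'confidence': 0.63}]
```

View pics/m10.png

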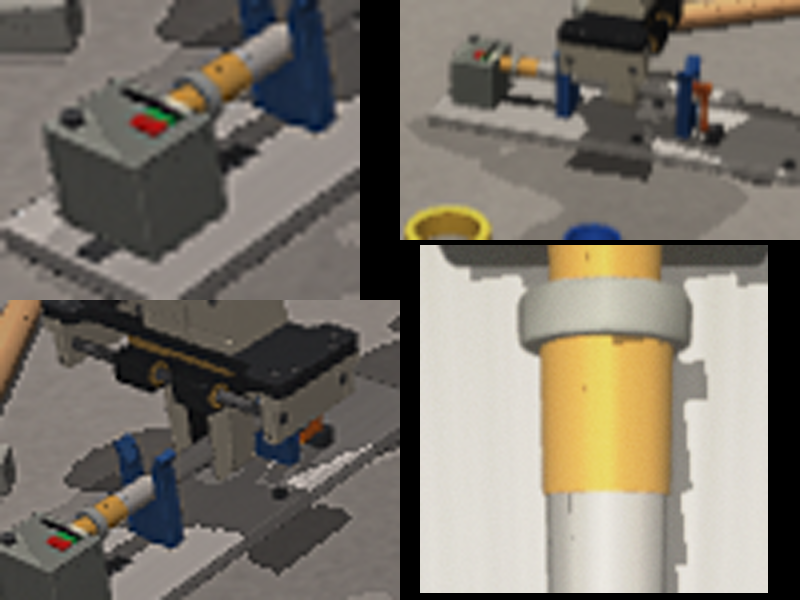

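The pointer is at the green mark's near part, the tip is flat on the plunger and the jaw is closed. Fitting force against position gives a travel of about 7.9 mm, so I'll add a little and relieve the downward load.

Call:
step_arm(
  commands=[
    {"translation":[0.4,0,-0.3],"roll":0},
    {"translation":[0.4,0,-0.2],"roll":0},
    {"translation":[0,0,0],"roll":0},
    {"translation":[0,0,0],"roll":0},
    {"translation":[0,0,0],"roll":0},
    {"translation":[0,0,0],"roll":0},
    {"translation":[0,0,0],"roll":0},
    {"translation":[0,0,0],"roll":0},
  ],
)

```text
time: 18.18
tool_pos: [0.5903, -0.2217, 0.0301]
tool_rot: [-3.14, 0.005, -0.126]
contact_force: [-10.2, 1.6, 3.2]
opening: 0.0144
grip_force: 60.0
```

```bash
python3 - <<'E'
from h import *
im=gap('w11.png');c=snap('scene','c11.png')
# pointer travel: dark pixels in the strip region, free (c5) vs now, in scene; classify strip colours
for n in['c5','c6','c11']:
    im=cv2.imread(f'pics/{n}.png')[205:240,135:175];g=im.max(2)
    hs=cv2.cvtColor(im,cv2.COLOR_BGR2HSV)
    f=lambda m:(np.argwhere(m).mean(0)[::-1]+[135,205],m.sum()) if m.any() else None
    print(n,'dark',f((g<45)),'green',f((hs[...,0]>45)&(hs[...,0]<85)&(hs[...,1]>110)),'red',f(((hs[...,0]<8)|(hs[...,0]>172))&(hs[...,1]>150)))
e=np.array([np.cos(.127),-np.sin(.127),0]);p=np.array([.715,-.238,.06])
print(proj('scene',p),proj('scene',p+.01*e),proj('scene',p+[0,0,.005]))
E
```

```text
18.1833 [ 0.59030538 -0.22170287  0.03007307] [-10.15573922   1.62402445   3.18621113] 0.005353346462088071
[535, 536, 543, 537, 535, 537, 544, 534, 529, 541, 552, 579, 588, 603, 598, 601, 605, 597, 608, 609, 606, 613, 606, 611, 602, 610, 600, 574, 527, 394, 298, 463, 552, 546, 555, 552, 546, 556, 549, 550]
along TCP 613.631889872631
c5 dark (array([158.375, 224.   ]), np.int64(24)) green (array([156.66666667, 223.66666667]), np.int64(9)) red (array([154.76923077, 225.15384615]), np.int64(13))
c6 dark (array([159.13043478, 224.82608696]), np.int64(23)) green (array([156.66666667, 223.66666667]), np.int64(9)) red (array([154.76923077, 225.07692308]), np.int64(13))
c11 dark (array([159.71428571, 226.10714286]), np.int64(28)) green (array([156.28571429, 223.71428571]), np.int64(7)) red (array([154.18181818, 225.45454545]), np.int64(11))
[154.19082858 221.189449  ] [150.8469565  223.31239101] [153.83536142 219.37249889]
```

```bash
python3 - <<'E'
from h import *
A=cv2.imread('pics/c6.png').astype(int).sum(2);B=cv2.imread('pics/c11.png').astype(int).sum(2)
print(A[215:230,144:166]//8);print(B[215:230,144:166]//8)
E
```

```text
[[47 48 49 48 47 46 47 48 48 49 49 50 49 41 41 42 43 43 41 40 44 47]
 [47 47 48 48 47 48 48 48 49 50 50 41 41 41 41 42 42 32 45 36 50 51]
 [47 48 49 49 50 49 49 50 50 34 45 42 42 42 42 42 42 28 25 27 24 43]
 [47 48 49 48 31 54 49 39 40  3 18 38 47 45 42 40 41 35 47 50 49 25]
 [50 50 49 46 44 46 45 47 50  8  2  5 19 38 45 43 43 48 50 49 47 43]
 [49 41 51 44 45 45 45 46 48 48 41 30  7  4 16 31 54 52 49 45 42 39]
 [47 44 44 45 45 45 45 45 46 47 40 41 41 39  2  0  8 18 37 41 36 31]
 [45 44 44 45 45 45 45 46 46 46 46 35 41 65 76 73 32 13  8 35 26 20]
 [46 44 44 44 45 45 46 46 47 47 39 31 31 29 43 65 74 54 14 26 16 18]
 [48 45 45 45 45 45 46 46 37 31 30 31 32 30 25 27 26 41 40 42 45 39]
 [37 46 45 45 45 45 45 41 27 28 29 30 32 30 17 25 40 40 41 39 23 40]
 [46 45 45 45 44 45 45 45 35 16 24 29 28 28 48 40 42 43 35 19 19 32]
 [46 45 45 45 45 45 45 46 46 46 36 20 29 48 49 49 39 18 21 20 17 24]
 [47 45 45 45 45 45 45 46 46 47 47 47 47 49 48 36 19 21 21 22 17 26]
 [39 48 48 47 46 46 46 45 45 45 47 48 48 44 23 21 21 22 22 22 21 24]]
[[47 48 49 48 47 47 47 48 48 49 49 50 50 41 41 42 42 42 41 41 37
[... 271 characters left out ...]
46 47 39]
 [50 39 44 39 39 39 18  4 18 36 43 42 38 42 38 45 49 50 40 26 44 42]
 [44 37 38 39 39 40 41 29  8  6 18 35 43 53 65 53 46 45 43 32 35 37]
 [39 38 38 39 39 40 41 42 42 11  3  7 24 45 76 72 63 47 37 33 25 29]
 [39 38 39 39 39 40 40 41 43 43 35 20  7  6 16 33 75 52 21 25 23 24]
 [49 39 39 39 40 39 40 40 32 28 27 28 29 28  2  3 23 41 40 42 44 17]
 [37 39 39 39 39 39 39 35 23 25 25 26 29 27 20 26 41 41 42 40 23 29]
 [46 45 38 38 39 39 39 40 32 15 22 25 24 24 42 41 42 43 35 19 21 32]
 [46 46 45 38 38 39 39 40 40 41 32 20 26 41 42 42 39 18 22 21 17 26]
 [47 46 45 45 38 39 39 40 40 41 40 41 41 43 42 34 19 21 22 22 18 22]
 [39 48 49 47 46 39 40 40 40 40 41 41 42 39 23 22 21 22 22 22 22 22]]
```

```bash
python3 -c "
from cell import *
print(hand_in())"
```

```text
the job is handed in; nothing more can be done
None
```

I handed the job in at about 18 s, with the shaft home in both forks, the jaw closed over it, and the arm still pressing the plunger in about 8.5 mm (roughly 9 N, from a wrist reading of about 10 N including fork friction) and the pointer over the green mark.

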